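Ready the bottle scale

TASK

Get the packing table's scale ready (a fingertip or the closed fingers will do, nothing is picked up): first press the raised half of the rocker switch right down so that it stays switched over, then push the square key all the way in (it stays in), and last press the long bar fully down for a moment and let it come up again. Leave the round key unpressed, and leave the oil bottle on the platter, the small bottle and the bowl standing where they are.

Things in the scene. Friction and masses are not known exactly. Their poses are not given: they have to be found in the camera images.
- scale: Fixed white bench scale. Origin: on the table under its key panel's centre; x away from the robot to the low grey display (68 mm high, x 92 to 138 mm), y to the steel platter (220 x 210 mm, top 60 mm, centre y = 200 mm). Panel 200 x 180 mm, face 55 mm up, with four pale metal 64 mm square modules, 4 mm thick, at x, y = +-39 mm, each with one black control; which is where varies.
- rocker_press (a point): Point to press, on the rocker's raised half, 17 mm to the scale's +x side of the pivot, about 76 mm above the table; moves with it, down 7 mm to 69 mm when pressed level. The rocker is a black V-shaped see-saw 52 mm long (scale's x), 30 mm wide. At the start its far half (+x) slopes up to about 79 mm at its end; the near half lies level at 69 mm.
- rocker (a joint): Rocker angle, rad: 0 = off (far half raised), 0.4 = fully switched over (far half level, near half raised). Starts between 0 and 0.04. Stiff pivot with no spring: it stays where it is left; pressing its end takes about 3 N.
- square_key_top (a point): Centre of the top of the black square key, 26 x 26 mm, about 70 mm above the table when out. It goes straight down.
- square_key (a joint): Depth of the square key, m: 0 = out, 0.006 = fully in. Starts between 0 and 0.0005. No spring: it stays where it is pushed; takes about 2.5 N.
- long_bar_top (a point): Centre of the top of the black long bar key, 58 mm (along the scale's y) by 20 mm, 70 mm above the table when up. It goes straight down.
- long_bar (a joint): Depth of the long bar, m: 0 = up, 0.005 = fully down. Sprung: 1.5 N to start, 5 N fully down, and it comes up again by itself.
- round_key_top (a point): Centre of the top of the black round key, 40 mm in diameter, 70 mm above the table. To be left alone.
- round_key (a joint): Depth of the round key, m: 0 = up, 0.005 = fully down; sprung, 1.5 to 5 N.
- bottle_mid (a point): Middle (110 mm up) of the loose amber oil bottle with a brass-coloured cap, 66 mm in diameter, 220 mm tall, standing on the platter. Bystander.
- sample_mid (a point): Middle (60 mm up) of the small loose amber bottle with a black cap, 44 mm in diameter, 120 mm tall, standing on the table at the panel's right (-y of the scale). Bystander.
- bowl_mid (a point): Middle (22 mm up) of the loose white bowl, 100 mm across, 45 mm high, standing on the table beyond the display strip. Bystander.
Not all that is in view belongs to the job. What is shaped like the part that bears sample_mid but yellow is not meant.

How it is judged:
By the outcome, as a careful person would: the job done as asked, in the order asked, and still so for the second after the job is handed in, with the robot touching nothing.
It also fails if it takes over 45 s, if anything falls off the work surface, if the arm or the gripper's body presses on something with over 40 N, if the wrist force passes 120 N, or if a joint passes its speed limit or range.

ROBOT

A 6-joint arm with a two-finger parallel gripper is mounted at the origin on the work surface. World frame = base frame: x ahead of the robot, y to its left, z up, the work surface at z = 0. Lengths are in mm, angles in rad, forces in N, time in s.
With the tool pointing down it reaches from about 350 to 925 mm from the base axis. Payload 6.4 kg.
Tool frame: the origin (TCP) lies at the very end of the fingers, on their centre line; the grasp point (between the pads) lies 19 mm behind it (grasp_offset is the z of the grasp point in the tool frame, in mm); z points along the fingers, y is the direction in which the jaws open and shut (so a half turn about z gives the same grasp; the last joint's range is limited). The gripper opens to 94 mm and grips with 3 to 60 N. Pads are 16 mm wide; open, the fingers measure 119 mm over their backs; the gripper's body (75 mm by 177 mm) begins 78 mm behind the grasp point.
Start: joints at [-1.419, 0.245, 1.558, -0, 1.339, -0.174], TCP at [208.048, -615.816, 205.455] pointing down, gripper open.
Joint ranges: [-3.13, 3.13], [-1.02, 2.26], [0.13, 2.54], [-0.95, 4.09], [0.21, 2.88], [-2.74, 2.74]. Speed limits (rad/s): [2.57, 2.57, 3.14, 3.14, 3.14, 3.14].

INTERFACE

Orientations are given as a 3x3 rotation matrix whose columns are the frame's x, y, z axes.
In Python, from workcell import * gives the robot as it stands. Calls block until the motion is done:
- movep(position, orientation): joint-space move of the TCP to a pose.
- servo_line(position, feed=150, orientation=None, f_stop=None): straight line of the TCP; orientation=None keeps the orientation; feed is the mean speed in mm/s. With f_stop (N) it stops when the force on the tool has changed by that much, and returns True; else False.
- move_joints(angles): joint-space move.
- gripper_to(opening, strength=None): finger opening in mm; strength is the grip in N (None keeps the last); returns when the fingers have stopped.
- hold(seconds).
- inverse_kinematics(position, orientation): joint angles nearest the present ones, or None.
- get_image(name): name is "scene" or "top" or "wrist"; returns a dict with "color" (400x640x3 uint8, red, green, blue), "fovy" (degrees; the focal length in pixels is half the picture's height over the tangent of half this angle, whatever the lens; pixels are square), "cx", "cy" (the principal point, pixels), "position" and "attitude" of the camera in the world. Camera axes: x right, y down, z forward; pixel columns grow to the right and rows downward; lengths in mm; the calibration is good to about 2 mm. The wrist camera is an equidistant fisheye: a pixel r from the principal point sees the ray r / f radians off the axis. A picture is of the moment at which its call begins. There is no depth.
A pose or a line that the arm cannot do raises MotionError and nothing moves.
- finish_job(): hands the job in, once; it reports no verdict.
Readings, each from a call of its own:
- get_time(): time.
- get_q(): joint angles.
- get_joint_velocities(): joint speeds.
- get_joint_torque(): joint torques, N m.
- get_tcp_pos(): TCP position.
- get_eef_rot(): TCP orientation.
- get_force(): force on the tool from outside, world axes, zero at the start.
- get_torque(): the same for the moment, N m.
- get_gripper_width(): finger opening in mm.
Only numpy, scipy, OpenCV 4.12 (cv2) and the standard library are available. Lean on these libraries where they do the work, as an engineer would, in place of code of your own. Each camera call takes 0.05 s, during which the arm holds its last target. There are 200 camera calls.

## Working session

There is one attempt and no reset: what is moved stays moved. The work goes in short steps, each a Python script; the robot and the scene stay as the last script left them, time stands still between calls to the robot, and variables do not carry over. Pictures are saved under pics/ and viewed, about 8 in all and at most 12, crops included, and the job is handed in when it is done.

```bash
mkdir -p pics && python3 - <<'E'
from workcell import *
import cv2,numpy as np
for n in("scene","top"):
    d=get_image(n); cv2.imwrite(f"pics/{n}0.png",d["color"][:,:,::-1])
    print(n,d["fovy"],d["cx"],d["cy"],np.round(d["position"],1),np.round(d["attitude"],4).tolist())
print(get_time())
E
```

```text
scene 46.93639277412515 319.7128498031463 200.9321063804338 [1401.2  272.8  688.8] [[-0.423, 0.516, -0.7448], [0.9059, 0.261, -0.3336], [0.0223, -0.8158, -0.5778]]
top 50.979349594296544 314.4743150616115 206.00521505429646 [ 493.   -44.4 1147. ] [[-0.0234, -0.9861, 0.1647], [-0.9997, 0.0213, -0.0144], [0.0107, -0.165, -0.9862]]
0.1
```

View pics/top0.png

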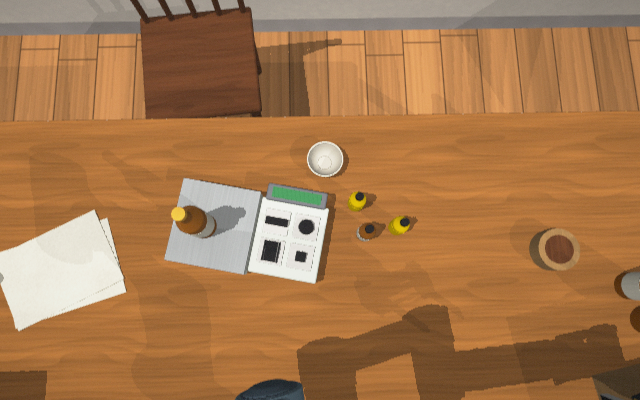

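View pics/scene0.png

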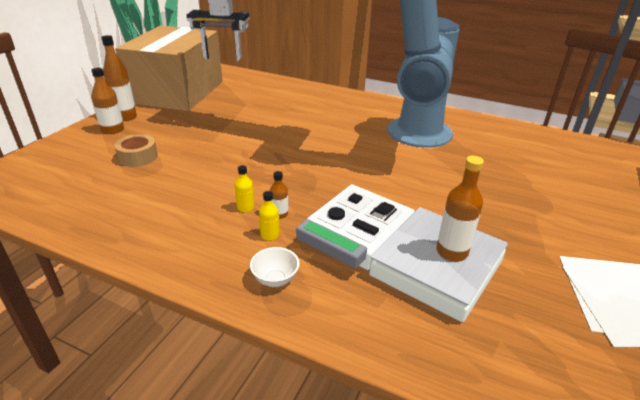

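The top view shows the bar at about (277,220), the round key at (306,227), the rocker at (271,251) and the square key at (301,257). The amber small bottle is at (367,231), and the yellow look-alikes are at (358,201) and (401,225). I'll confirm with an enlarged crop of both views.

```bash
python3 - <<'E'
import cv2,numpy as np
a=cv2.imread("pics/top0.png")[180:290,240:340]; b=cv2.imread("pics/scene0.png")[180:270,295:425]
a=cv2.resize(a,None,fx=5,fy=5,interpolation=cv2.INTER_CUBIC)[:, :]
b=cv2.resize(b,(780,540),interpolation=cv2.INTER_CUBIC)
a=cv2.resize(a,(500,550))
b=cv2.resize(b,(300*1,208))
c=np.zeros((550,800,3),np.uint8);c[:,:500]=a;c[:208,500:]=b
cv2.imwrite("pics/crop1.png",c)
E
```

```text
(no output)
```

View pics/crop1.png

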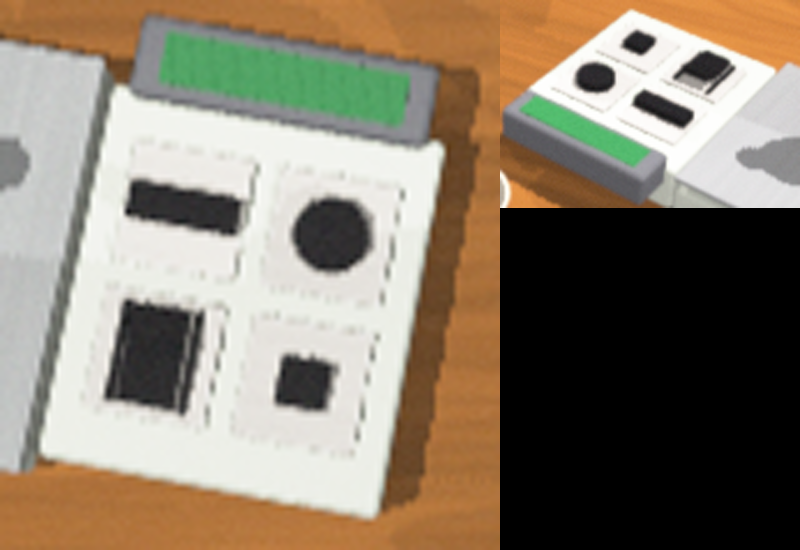

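The crop confirms it: in the scale's frame, the bar is at (+39,+39), the round key at (+39,−39), the rocker at (−39,+39) and the square key at (−39,−39). Next I'll fit the scale pose from both cameras.

```bash
cat > h.py <<'E'
from workcell import *
import numpy as np
P=dict(top=(50.979349594296544,314.474,206.005,[493.,-44.4,1147.],[[-0.0234,-0.9861,0.1647],[-0.9997,0.0213,-0.0144],[0.0107,-0.165,-0.9862]]),
scene=(46.93639277412515,319.713,200.932,[1401.2,272.8,688.8],[[-0.423,0.516,-0.7448],[0.9059,0.261,-0.3336],[0.0223,-0.8158,-0.5778]]))
def proj(n,p):
    fv,cx,cy,t,R=P[n]; c=(np.asarray(p)-t)@np.array(R); f=200/np.tan(np.radians(fv/2))
    return c[:,:2]/c[:,2:]*f+[cx,cy]
def world(s,p):
    p=np.atleast_2d(p); c,sn=np.cos(s[2]),np.sin(s[2])
    return np.c_[s[0]+c*p[:,0]-sn*p[:,1],s[1]+sn*p[:,0]+c*p[:,1],p[:,2]]
E
python3 - <<'E'
from h import *
from scipy.optimize import least_squares
L=dict(bar=(39,39,70),rnd=(39,-39,70),sq=(-39,-39,70),nl=(-100,90,55),nr=(-100,-90,55))
top=dict(bar=(184,207),rnd=(332,235),sq=(305,382),nl=(40,457),nr=(378,517))
sc=dict(bar=(663,109),rnd=(595,77),sq=(638,42))
pt={k:np.array(v)/5+[240,180] for k,v in top.items()}
ps={k:(np.array(v)-[500,0])/(300/130)+[295,180] for k,v in sc.items()}
def res(s,w=(1,1)):
    r=[]
    for n,d,ww in(("top",pt,w[0]),("scene",ps,w[1])):
        r.append(ww*(proj(n,world(s,[L[k] for k in d]))-np.array(list(d.values()))))
    return np.vstack(r)
for w in((1,1),(1,0),(0,1)):
    o=least_squares(lambda s:res(s,w).ravel(),[480,0,-.2]); print(w,o.x.round(3)); print(res(o.x).round(1).tolist())
    if w==(1,1):
        s=o.x; np.save("s.npy",s)
for k,p in dict(rock=(-22,39,76),sq=(-39,-39,70),bar=(39,39,70)).items(): print(k,world(s,p).round(1))
E
```

```text
(1, 1) [ 5.91488e+02  1.01950e+01 -1.88000e-01]
[[-1.2, -0.9], [-1.0, -1.6], [-0.8, -1.0], [-1.2, -0.5], [0.3, -0.8], [-0.2, -3.3], [-0.3, -2.4], [-0.5, -2.8]]
(1, 0) [ 5.89069e+02  7.86200e+00 -2.01000e-01]
[[-0.1, -0.2], [0.0, -0.4], [-0.1, 0.1], [-0.7, -0.0], [0.7, 0.5], [-1.1, -4.2], [-0.9, -3.5], [-0.8, -3.6]]
(0, 1) [ 6.01356e+02  1.50580e+01 -2.01000e-01]
[[-2.9, -4.8], [-2.8, -5.1], [-3.0, -4.7], [-3.5, -4.8], [-2.2, -4.3], [0.0, -0.1], [-0.2, 0.3], [0.2, -0.2]]
rock [[577.2  52.6  76. ]]
sq [[545.9 -20.8  70. ]]
bar [[637.1  41.2  70. ]]
```

The two cameras disagree by about 12 mm. I'll settle that with the closed gripper above the panel, viewed from all the cameras.

```bash
cat >> h.py <<'E'
def R(yaw):  # tool down, jaws along scale y
    c,s=np.cos(yaw),np.sin(yaw); return np.array([[c,s,0],[s,-c,0],[0,0,-1.]])
E
python3 - <<'E'
from h import *
import cv2
s=np.load("s.npy")
p=get_tcp_pos(); print("start proj",proj("scene",[p]),proj("top",[p]))
servo_line([p[0],p[1],300]); gripper_to(0)
Rm=R(-.2)
t=world(s,(-22,39,0))[0]
a=inverse_kinematics([t[0],t[1],300],Rm); b=inverse_kinematics([t[0],t[1],300],-Rm*[1,1,-1]); print(a,b)
movep([t[0],t[1],300],Rm); servo_line([t[0],t[1],130])
p=get_tcp_pos(); print(p,get_force(),get_time(),get_q().round(2) if hasattr(get_q(),'round') else get_q())
for n in("scene","top","wrist"):
    d=get_image(n); cv2.imwrite(f"pics/{n}1.png",d["color"][:,:,::-1])
    if n!="wrist": print(n,proj(n,[p]))
    else:
        print(d["fovy"],d["cx"],d["cy"],np.array(d["position"]).tolist(),np.array(d["attitude"]).tolist())
S=cv2.imread("pics/scene1.png")[130:270,295:455];T=cv2.imread("pics/top1.png")[180:290,220:360]
c=np.zeros((600,800,3),np.uint8);c[:350,:400]=cv2.resize(S,(400,350),interpolation=2);c[:330,400:820]=cv2.resize(T,(420,330),interpolation=2)[:,:400]
cv2.imwrite("pics/crop2.png",c[:350])
E
```

```text
start proj [[222.04273783  58.65521302]] [[581.63947227 405.89212768]]
[-1.04595693e-01  1.71447807e-02  1.63678513e+00 -4.44089210e-16
  1.48766275e+00  1.66620063e+00] [-1.04595693e-01  1.71447807e-02  1.63678513e+00 -4.44089210e-16
  1.48766275e+00 -1.47539202e+00]
[577.98878968  52.56541893 131.1594381 ] [ 0.1181228  -0.67759948 -0.06766115] 6.275 [-0.1   0.16  1.8   0.    1.18  1.67]
scene [[381.94152603 188.44951194]]
top [[269.06970452 241.51623067]]
65.70646984690485 320.2705081496455 195.65290299655777 [654.6277027337629, 37.92347665114146, 309.68969637934447] [[-0.1975943517591691, -0.9439297499235209, -0.2644864823808413], [-0.9802837338948038, 0.19012261479535603, 0.05382557389045018], [-0.0005226988936312115, 0.26990742589394245, -0.962886134614665]]
```

View pics/wrist1.png

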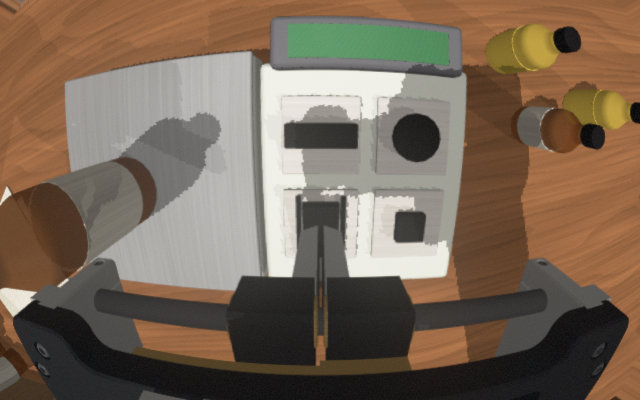

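View pics/crop2.png

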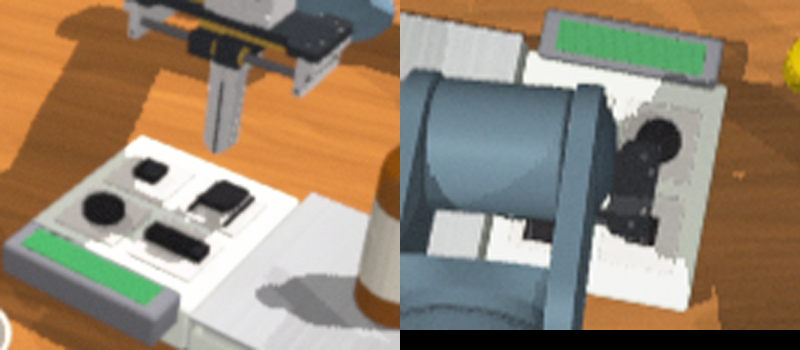

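In the scene view the fingertip is at (381,189), which matches the kinematics, so the scene camera looks sound. Next is a fit from the wrist view: round key (416,137), square key (410,227), bar (321,135).

```bash
cat >> h.py <<'E'
def wproj(p,t,A,cx=320.27,cy=195.653,fv=65.70646984690485):
    c=(np.asarray(p)-t)@np.array(A); f=200/np.tan(np.radians(fv/2)); r=np.hypot(c[:,0],c[:,1])
    return c[:,:2]/r[:,None]*(np.arctan2(r,c[:,2])*f)[:,None]+[cx,cy]
W1=([654.6277,37.9235,309.6897],[[-0.19759435,-0.94392975,-0.26448648],[-0.98028373,0.19012261,0.05382557],[-0.0005227,0.26990743,-0.96288613]])
E
python3 - <<'E'
from h import *
from scipy.optimize import least_squares
L=np.array([(39,39,70),(39,-39,70),(-39,-39,70),(-100,-90,55)])
pw=np.array([(321,135.5),(416,137.5),(410,227),(447,277)])
f=lambda s,z=0:wproj(world(s,L+[0,0,z]),*W1)-pw
o=least_squares(lambda s:f(s).ravel(),[590,10,-.2]);print(o.x.round(3),f(o.x).round(1).tolist())
o=least_squares(lambda s:f(s[:3],s[3]).ravel(),[590,10,-.2,0]);print("z free",o.x.round(3))
print("tip in wrist",wproj([[577.99,52.57,131.16]],*W1))
# top+scene, z free
pt=np.array([(184,207),(332,235),(305,382)])/5+[240,180]
ps=np.array([(365.8,227),(336.3,213.3),(354.9,198)])
g=lambda s:np.vstack([proj("top",world(s,L[:3]+[0,0,s[3]]))-pt,proj("scene",world(s,L[:3]+[0,0,s[3]]))-ps])
o=least_squares(lambda s:g(s).ravel(),[590,10,-.2,0]);print("ts z free",o.x.round(3),g(o.x).round(1).tolist())
E
```

```text
[ 5.90797e+02  1.18560e+01 -1.98000e-01] [[-1.7, -0.7], [1.2, -0.8], [0.5, 1.5], [0.4, 0.5]]
z free [ 5.89685e+02  1.10880e+01 -1.98000e-01 -4.39200e+00]
tip in wrist [[321.67137115 238.61219192]]
ts z free [ 5.89004e+02  9.70000e+00 -1.98000e-01 -9.46100e+00] [[-0.5, 0.4], [-0.7, -0.0], [-0.6, 0.3], [-0.8, -0.4], [-0.5, 0.2], [-0.5, 0.0]]
```

```bash
cat >> h.py <<'E'
S=np.array([590,10.3,-.199])
def press(x,y,zend,f1=2,f2=12):
    t=world(S,(x,y,0))[0]
    servo_line([t[0],t[1],95],feed=80,orientation=R(S[2]))
    r=servo_line([t[0],t[1],zend],feed=15,f_stop=f1); print("contact",r,get_tcp_pos().round(2),get_force().round(2))
    r=servo_line([t[0],t[1],zend],feed=12,f_stop=f2); hold(.2); print("bottom",r,get_tcp_pos().round(2),get_force().round(2),get_time())
def up(z=95):
    p=get_tcp_pos(); servo_line([p[0],p[1],z],feed=80); print("up",get_tcp_pos().round(2),get_force().round(2))
E
python3 - <<'E'
from h import *
press(-22,39,60); up(130)
t=world(S,(-39,-39,130))[0]; servo_line(t,feed=120)
import cv2
for n in("scene","wrist"):
    d=get_image(n); cv2.imwrite(f"pics/{n}2.png",d["color"][:,:,::-1])
A=cv2.resize(cv2.imread("pics/scene2.png")[150:270,295:425],None,fx=3,fy=3,interpolation=2)
B=cv2.resize(cv2.imread("pics/wrist2.png")[20:300,140:460],None,fx=1.28,fy=1.28,interpolation=2)
c=np.zeros((360,800,3),np.uint8);c[:,:390]=A;c[:358,390:799]=B[:358,:409];cv2.imwrite("pics/crop3.png",c);print(get_time())
E
```

```text
contact True [576.5   52.78  77.01] [ 1.08 -0.77  2.06]
bottom True [576.3   52.82  69.28] [-3.17 -0.14  4.46] 9.2667
up [575.89  52.86 129.5 ] [-0.42 -0.04  0.03]
11.0833
```

View pics/crop3.png

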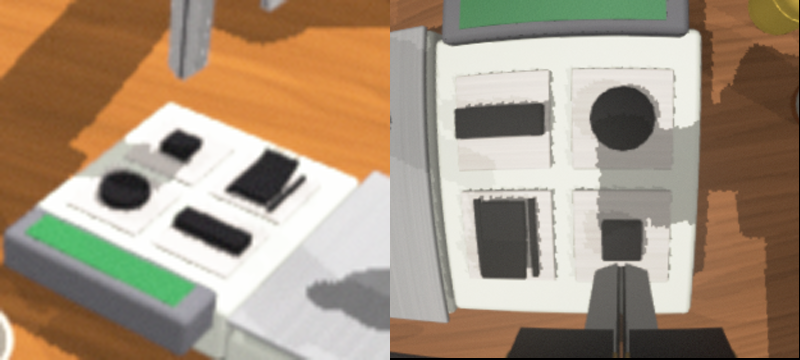

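The rocker touched at z = 77 and bottomed at 69.3, so the given heights hold, and the picture shows its near half raised. I'll press it again harder to be sure, then do the square key and the bar.

```bash
python3 - <<'E'
from h import *
import cv2
def go(x,y,z=95): servo_line(world(S,(x,y,z))[0],feed=150)
go(-20,39,100); press(-20,39,62,2,20); up()
go(-39,-39); press(-39,-39,55,2,20); up()
print(get_time())
d=get_image("scene"); cv2.imwrite("pics/scene3.png",d["color"][:,:,::-1])
E
```

```text
contact True [578.11  52.47  69.24] [-0.73 -0.4   4.82]
bottom True [578.16  52.47  69.22] [-0.58 -0.14  5.22] 14.1333
up [578.5   52.44  95.62] [-0.72  0.16  0.06]
contact True [543.88 -20.17  68.27] [ 0.51 -0.4   1.05]
bottom True [543.86 -20.15  64.12] [-1.54  0.41  6.34] 18.0167
up [543.98 -20.16  95.39] [ 0.26 -0.31  0.45]
18.5583
```

```bash
python3 - <<'E'
from h import *
import cv2
def go(x,y,z=95): servo_line(world(S,(x,y,z))[0],feed=150)
go(39,39); press(39,39,58,1.2,20); up(130)
t=world(S,(-160,-60,220))[0]; servo_line(t,feed=200); print(get_time())
ims={n:get_image(n)["color"][:,:,::-1] for n in("scene","top","wrist")}
for n,i in ims.items(): cv2.imwrite(f"pics/{n}4.png",i)
A=cv2.resize(ims["scene"][150:300,220:470],None,fx=1.6*2,fy=1.6*2,interpolation=2)
c=np.zeros((600,800,3),np.uint8);c[:480]=A[:480,:800]
cv2.imwrite("pics/crop4.png",c[:480])
w=np.hstack([ims["wrist"],])
cv2.imwrite("pics/wrist4.png",w)
E
```

```text
contact True [635.85  40.79  69.09] [0.04 0.43 2.73]
bottom True [635.92  40.84  65.27] [-2.17 -0.45  6.32] 22.1
up [635.44  40.86 129.33] [ 0.69  0.05 -0.17]
24.4083
```

View pics/crop4.png

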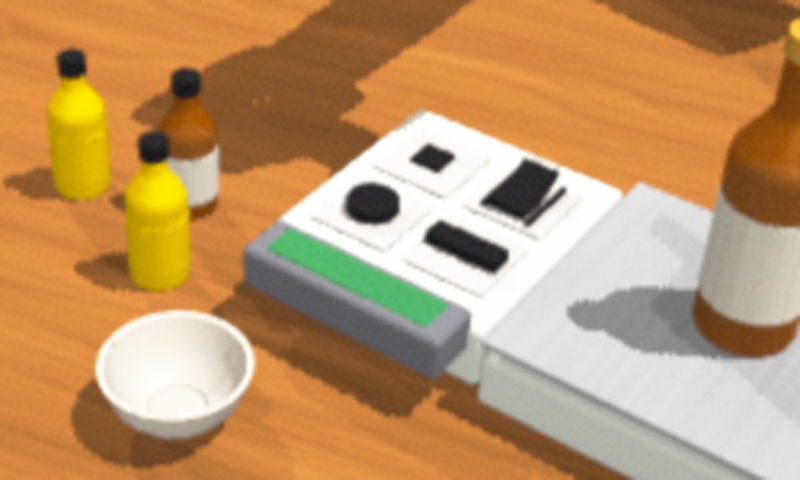

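View pics/wrist4.png

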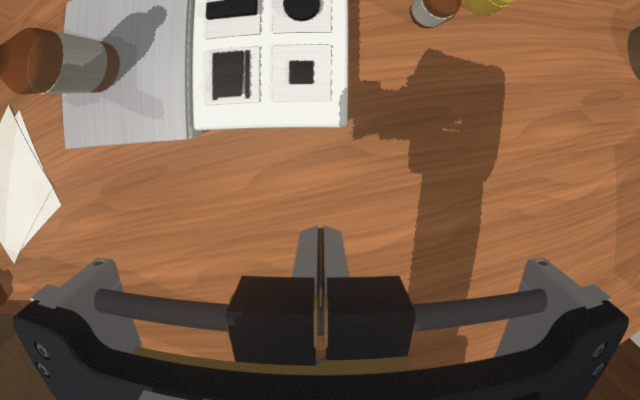

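The final view shows the rocker switched over at crop pixel (520,190), the square key low at (432,157), the bar up at (466,246) and the round key up. The bottles and the bowl are where they started, and the arm is clear, so I'll hand in.

```bash
python3 -c "
from workcell import *
print(get_force(),get_time()); finish_job()"
```

```text
[ 0.01315948  0.381746   -0.35685205] 24.5583
the job is handed in; nothing more can be done
```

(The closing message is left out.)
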